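Rework bench: flip the board frame, stand the heat shield up

TASK

Get this rework bench ready for work on the back of the board: push the half-raised board frame over the top of its hinge until it lies fully flat on the other side of its holder, and tip the knocked-over heat shield back up so that it stands on its foot about where it lay. Do both only by pushing with the fingers; never lift the shield off the bench, and leave everything else where it is.

Things in the scene. Friction and masses are not known exactly. Their poses are not given: they have to be found in the camera images.
- holder: Flip-over board holder, screwed down: dark steel base plate 200 (its x) by 116 (its y) by 10 mm; origin at the centre of its underside, z up. Hinge posts 22 x 8 mm, 58 tall, at x = 0, y = -54 and +54 mm; rubber rests 36 mm tall at x = -82 and +82 mm. The hinge axis is its y axis at 40 mm height.
- holder_hinge (a point): Middle of the hinge axis, 40 mm above the bench; axes as the holder's.
- frame (a joint): Angle of the hinged aluminium frame holding the green board (0.14 kg). 0 = flat over the holder's -x half, 1.57 = straight up, 3.14 = flat over its +x half (hard stop; upper face then 44 mm above the bench). Starts partly raised, 0.7 to 1.15. The stiff hinge (0.15 N m friction) holds it wherever it is left; it must be pushed or pressed all the way.
- frame_edge (a point): Middle of the frame's free outer edge, 92 mm from the hinge axis. The frame is 96 mm wide along the hinge and 8 mm thick, the board fills its opening. Until it is upright a finger that only pushes level may jam by rubbing on this edge: follow it up in an arc about the hinge.
- shield: Loose heat shield, 0.34 kg: heavy steel foot plate 60 (x) by 90 (y) by 8 mm and an aluminium panel 4 mm thick, 90 wide, rising at the foot's x = 26 to 30 mm to 105 mm above its underside. Origin: centre of the foot's underside; z up when standing. Starts knocked over on the panel's outer (+x) face: foot on edge like a wall 60 mm high, panel flat on the bench along its own z, now level.
- shield_heel (a point): Middle of the foot's lower edge under the panel (shield x = +30 mm), on the bench both when lying and when standing; the shield tips about it.
- shield_toe (a point): Middle of the foot's other lower edge (shield x = -30 mm): 60 mm up when lying, on the bench when standing. The centre of mass is near the foot: a level push of 1 to 2 N along minus shield z, high on the foot's inner face (over the panel), tips it about the heel; past about 30 degrees it drops onto its foot, the panel swinging up behind the finger.
- flux_jar: Bystander: small white flux jar with a black cap, 36 mm across, 36 tall; origin at the centre of its underside.
- dispenser: Bystander: blue plastic solvent dispenser, 64 mm across, 102 tall, mushroom-shaped top; origin at the centre of its underside.
- spool: Bystander: grey solder-wire spool standing on its flange, 52 mm across, 48 tall; origin at the centre of its underside.
- swab_box: Bystander: open white box, 80 x 110 x 45 mm tall; origin at the centre of its underside.
- tweezers: Bystander: steel tweezers lying flat, 125 mm long, 5 mm thick (origin: centre of the underside).
- multimeter: Bystander: yellow and black multimeter lying flat, 170 x 82 mm, about 40 tall; origin at the centre of its underside.
- tip_tin: Bystander: open steel tin, 66 mm across, 35 tall; origin at the centre of its underside.
Not all that is in view belongs to the job. What is shaped like the shield but orange is not meant.

How it is judged:
By the outcome, as a careful person would: the job done as asked, in the order asked, and still so for the second after the job is handed in, with the robot touching nothing.
It also fails if it takes over 61 s, if anything falls off the work surface, if the arm or the gripper's body presses on something with over 40 N, if the wrist force passes 120 N, or if a joint passes its speed limit or range.

ROBOT

A 7-joint arm with a two-finger parallel gripper is mounted at the origin on the work surface. World frame = base frame: x ahead of the robot, y to its left, z up, the work surface at z = 0. Lengths are in m, angles in rad, forces in N, time in s.
With the tool pointing down it reaches from about 0.425 to 1.025 m from the base axis. Payload 9.4 kg.
Tool frame: the origin (TCP) lies at the very end of the fingers, on their centre line; the grasp point (between the pads) lies 19 mm behind it; z points along the fingers, y is the line along which they close (so a half turn about z gives the same grasp; the last joint's range is limited). The gripper opens to 85 mm and grips with 20 to 120 N. Pads are 22 mm wide; open, the fingers measure 114 mm over their backs; the gripper's body (76 mm by 85 mm) begins 54 mm behind the grasp point. The pads swing forward as they close: fully open they stand 13 mm farther back than shut.
Start: joints at [1.188, 0.599, -0.003, 1.599, 0.002, 0.943, -0.08], TCP at [0.218, -0.691, 0.231] pointing down, gripper open.
Joint ranges: [-2.57, 2.57], [-0.35, 1.97], [-1.29, 1.29], [0.11, 2.56], [-1.05, 4.19], [0.11, 1.86], [-2.63, 2.63]. Speed limits (rad/s): [2.22, 2.22, 3.01, 3.01, 3.14, 3.14, 3.14].

INTERFACE

Orientations are given as a unit quaternion [w, x, y, z].
In Python, from bench import manip, eyes gives the robot as it stands.
- The arm moves only by the tool jog_arm, never from a script. Its argument "motion" is a list of rows, each an object of numbers: "tx", "ty", "tz": the shift along the tool's x, y, z normalised to -1 to 1, where 1 is 150 mm; "wx", "wy", "wz": the turn, a rotation vector about the tool's x, y, z normalised to -1 to 1, where 1 is 2 pi rad; "gripper": the closure, from 0 (fully open) to 1 (shut). A call has 1 to 20 rows; each row shifts and turns the commanded pose from where the row before left it, along the tool's axes as they then stand; what a row does not reach is not made up. A row lasts 1/10 s, in which the tool goes at most 50 mm and 8.59 degrees, less where a joint would pass 70% of its speed; a pose out of reach is approached as far as the arm can. A call with a number of a shift or a turn outside -1 to 1 is refused whole. A call with a gripper value outside its range is refused whole. The fingers move at their own pace and stop on an object; "force" is the grip in N (left out, the last holds). Time passes only in rows, so rows that do not move let the fingers close. It gives the time, the measured TCP pose, the force, the opening and the grip force at its end, in the units of the state.
- manip.state(): the state, without advancing time (a new reading comes with each control period).
- eyes.camera(name): name is "scene" or "top" or "wrist"; returns a dict with "image" (480x640x3 uint8, blue, green, red), "K" (3x3 intrinsics, pixels), "k1" (the pictures are not rectified: a ray, as slopes to the right and down, at radius r is drawn at 1 + k1 r^2 times it, then the intrinsics apply), "pose" (4x4, takes a point from camera to world coordinates). Camera axes: x right, y down, z forward; pixel columns grow to the right and rows downward; lengths in m; the calibration is good to about 2 mm. A picture is of the moment at which its call begins. There is no depth.
- manip.job_done(): hands the job in; it is judged then, once.
The state is a dict: "time": time; "qpos": joint angles; "qvel": joint speeds; "tau": joint torques, N m; "position": TCP position; "ee_rot": TCP orientation; "wrist_force": force on the tool from outside, world axes, zero at the start; "moment": the same for the moment, N m; "gripper_width": finger opening in m; "grip_force": force on a finger pad.
Only numpy, scipy, OpenCV 4.12 (cv2) and the standard library are available. Lean on these libraries where they do the work, as an engineer would, in place of code of your own. Each camera call takes 0.05 s, during which the arm holds its last target. There are 200 camera calls.

## Working session

There is one attempt and no reset: what is moved stays moved. The work goes in short steps, Python scripts to look and compute and a tool call to move; the robot and the scene stay as the last step left them, time stands still between calls to the robot, and variables do not carry over. Pictures are saved under pics/ and viewed, at most 10 in all, crops included, and the job is handed in when it is done.

Besides the shell and the picture viewer there is one more tool, called as name(argument=value, ...), one argument or row to a line, values as JSON. jog_arm: Moves the arm, as the interface text tells. Scaled input: -1 to 1 covers 150 mm each way for a shift and 2 pi rad each way for a turn. Its arguments: {"type":"object","properties":{"motion":{"type":"array"},"force":{"type":"number"}},"required":["motion"]}

```bash
mkdir -p pics
python3 - <<'E'
from bench import manip, eyes
import cv2
for n in ("scene","top"):
    c=eyes.camera(n); cv2.imwrite(f"pics/{n}0.png",c["image"]); print(n,c["K"].tolist(),c["k1"],c["pose"].round(4).tolist())
print(manip.state())
E
```

```text
scene [[505.3689906192395, 0.0, 322.2550638769472], [0.0, 505.3689906192395, 253.51461560585983], [0.0, 0.0, 1.0]] -0.09434845848477749 [[0.2225, 0.6082, -0.7619, 1.5074], [0.9747, -0.1201, 0.1887, -0.2287], [0.0233, -0.7846, -0.6195, 0.8267], [0.0, 0.0, 0.0, 1.0]]
top [[434.58029817910483, 0.0, 317.8169973766696], [0.0, 434.58029817910483, 241.53029856147162], [0.0, 0.0, 1.0]] 0.01037542017247148 [[0.013, -0.9859, 0.1667, 0.4158], [-0.9992, -0.0191, -0.0351, 0.0162], [0.0378, -0.1661, -0.9854, 1.0509], [0.0, 0.0, 0.0, 1.0]]
{'time': 0.1, 'qpos': array([ 1.18828318,  0.60005278, -0.0024955 ,  1.60003833,  0.00179022,
        0.94286779, -0.0797631 ]), 'qvel': array([-0.00088468, -0.00097393,  0.00164906,  0.00049027, -0.00059411,
       -0.00124625,  0.00084354]), 'tau': array([ 6.16654957e-03, -7.77990246e+01,  1.56955764e+00, -2.58623081e+01,
        1.24668446e-02,  5.54395228e-03,  4.30822899e-05]), 'position': array([ 0.21811653, -0.69098899,  0.23050258]), 'ee_rot': array([-6.59260021e-04,  9.88328503e-01,  1.52336156e-01, -1.75822270e-04]), 'wrist_force': array([ 0.48188509, -0.23125988,  0.24834995]), 'moment': array([-0.03874732,  0.01488846, -0.00643869]), 'grip_force': 0.0, 'gripper_width': 0.08537090360820458}
```

View pics/scene0.png

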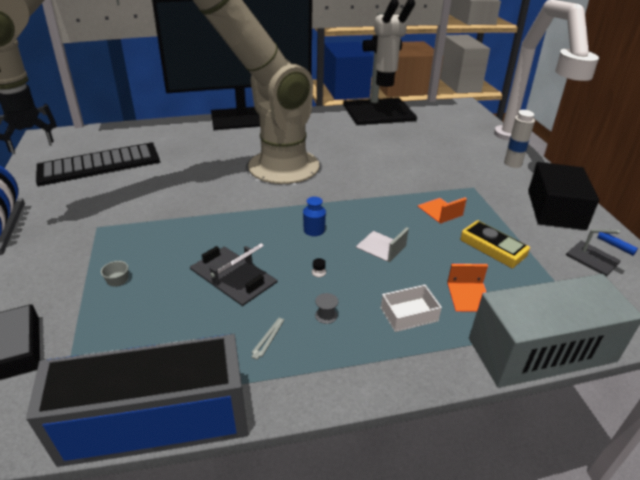

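View pics/top0.png

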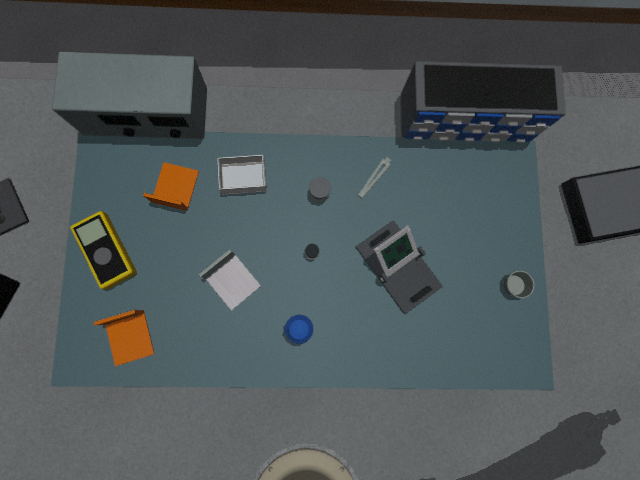

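The top view shows the shield with its foot wall near (217,265) and its panel towards (240,285). The holder is centred near (400,267), with the frame raised over its upper-left half and posts near (381,279) and (421,252). I'll zoom in for exact pixel positions.

Run:
```python
import cv2, numpy as np
t=cv2.imread("pics/top0.png"); s=cv2.imread("pics/scene0.png")
def z(im,x,y,w,h,k):
    o=cv2.resize(im[y:y+h,x:x+w],None,fx=k,fy=k,interpolation=cv2.INTER_CUBIC)
    for i in range(0,w,10): cv2.putText(o,str(x+i),(i*k,8),0,.3,(0,255,255),1); cv2.line(o,(i*k,8),(i*k,13),(0,255,255),1)
    for i in range(0,h,10): cv2.putText(o,str(y+i),(0,i*k+3),0,.3,(0,255,255),1)
    return o
a=np.hstack([z(t,350,215,100,100,4),z(t,190,240,100,100,4)])
cv2.imwrite("pics/zt.png",a)
b=np.hstack([z(s,185,230,100,75,4),z(s,340,210,100,75,4)])
cv2.imwrite("pics/zs.png",b)
```

```text
(no output)
```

View pics/zt.png

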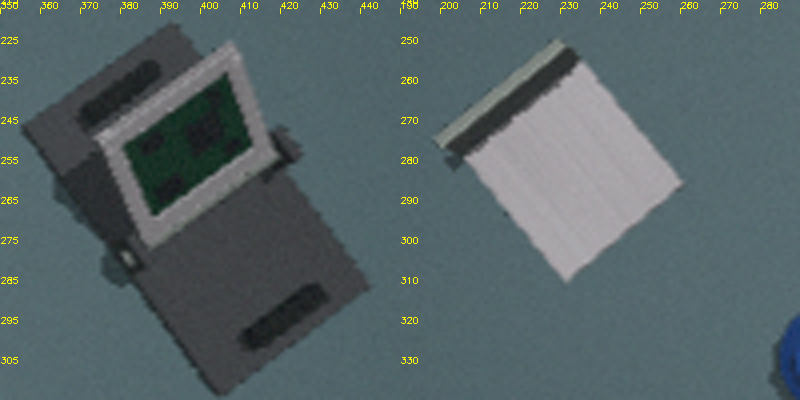

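View pics/zs.png

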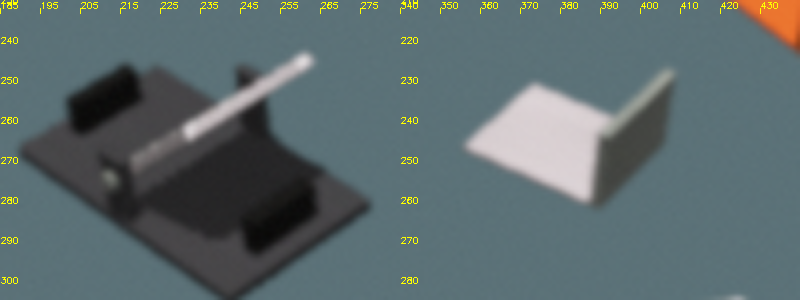

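The zoomed views give these positions:

| Item | View | Pixels |
|---|---|---|
| Holder plate corners | top | (355.5,247), (394,221), (442,287), (406,313.5) |
| Frame free edge | top | (374,249)–(408.5,225) |
| Frame free edge | scene | near (231,263)–(261,245) |
| Foot's upper edge | top | (199,275)–(230,250) |
| Panel's far corners | top | (260,286), (231,310) |

```bash
cat > h.py <<'E'
import numpy as np
CAM={"scene":([505.369,322.255,253.515],-.09434846,[[0.2225,0.6082,-0.7619,1.5074],[0.9747,-0.1201,0.1887,-0.2287],[0.0233,-0.7846,-0.6195,0.8267]]),
"top":([434.5803,317.817,241.5303],.01037542,[[0.013,-0.9859,0.1667,0.4158],[-0.9992,-0.0191,-0.0351,0.0162],[0.0378,-0.1661,-0.9854,1.0509]])}
def ray(n,u,v):
    (f,cx,cy),k,P=CAM[n]; P=np.array(P); d=np.array([(u-cx)/f,(v-cy)/f]); s=d.copy()
    for _ in range(8): s=d/(1+k*(s@s))
    return P[:,3],P[:,:3]@np.r_[s,1]
def onz(n,u,v,z):
    o,d=ray(n,u,v); return o+d*(z-o[2])/d[2]
def onplane(n,u,v,p,m):
    o,d=ray(n,u,v); return o+d*((p-o)@m)/(d@m)
E
python3 - <<'E'
from h import *
np.set_printoptions(precision=4,suppress=True)
C=[onz("top",*p,.01) for p in [(355.5,247),(394,221),(442,287),(406,313.5)]]
c=np.mean(C,0); x=(C[2]+C[3]-C[0]-C[1])/2; y=(C[0]-C[3]+0)*0
print("holder c",c,"len",np.linalg.norm(x),[np.linalg.norm(C[i]-C[(i+1)%4]) for i in range(4)])
ex=x/np.linalg.norm(x); ex[2]=0; ey=np.array([-ex[1],ex[0],0]); print("ex",ex,np.degrees(np.arctan2(ex[1],ex[0])),"ey",ey)
h=c.copy();h[2]=.04
S=[onz("scene",*p,.01) for p in [(190,268),(223,246),(277,281),(242,304.5)]];print("scene c",np.mean(S,0))
for p in [(374,249),(408.5,225)]:
  for z in (.1,.11,.12,.13):
    q=onz("top",*p,z)-h; print(z,"edge local x,y",q@ex,q@ey, "r",np.hypot(q@ex,z-.04),"ang",np.arctan2(z-.04,-q@ex))
for y0,p in ((None,(231,263)),(None,(261,245.5))):
  for z in (.1,.11,.12,.13):
    q=onz("scene",*p,z)-h; print("scene",z,q@ex,q@ey,"r",np.hypot(q@ex,z-.04))
print("shield")
F=[onz("top",*p,.06) for p in [(199,275.5),(230,250)]]; G=[onz("top",*p,.004) for p in [(260,286),(231,310)]]
print(F,G,np.linalg.norm(F[0]-F[1]),np.linalg.norm(G[0]-G[1]))
v=(G[0]+G[1]-F[0]-F[1])/2; print("span",np.linalg.norm(v[:2])," dir",v/np.linalg.norm(v[:2]),np.degrees(np.arctan2(v[1],v[0])))
e=F[1]-F[0];print("edge perp dir",np.degrees(np.arctan2(e[1],e[0])), "G",np.degrees(np.arctan2(*(G[0]-G[1])[1::-1])))
print("scene heel corner",onz("scene",389,261.5,0), "panel far", onz("scene",356,246.5,.004),onz("scene",373,231,.004))
print("others: dispenser",onz("top",299,328,.1),"jar",onz("top",312,252,.036),"spool",onz("top",319,187,.048))
E
```

```text
holder c [ 0.5339 -0.2191  0.01  ] len 0.19763838506414302 [np.float64(0.11638983967254328), np.float64(0.1966992891394298), np.float64(0.10964730134562685), np.float64(0.19863446569463733)]
ex [-0.8054 -0.5927  0.    ] -143.6507481579861 ey [ 0.5927 -0.8054  0.    ]
scene c [ 0.5389 -0.2165  0.01  ]
0.1 edge local x,y -0.06791249352917134 -0.044525372065122755 r 0.09062067522011596 ang 0.7236182382727783
0.11 edge local x,y -0.06766415094634998 -0.04678613359760654 r 0.09735726641237641 ang 0.8023642719266528
0.12 edge local x,y -0.0674158083635286 -0.049046895130090314 r 0.10461783412644333 ang 0.8705569856945385
0.13 edge local x,y -0.06716746578070722 -0.05130765666257406 r 0.1123007945626498 ang 0.9296641026143845
0.1 edge local x,y -0.06656368188028307 0.052013860402377154 r 0.0896143054732866 ang 0.7335838763298855
0.11 edge local x,y -0.06632952387679589 0.04873785822978928 r 0.09643446343357978 ang 0.8123152208462876
0.12 edge local x,y -0.06609536587330869 0.0454618560572014 r 0.10377185258983544 ang 0.8802873933724947
0.13 edge local x,y -0.06586120786982151 0.042185853884
[... 451 characters left out ...]
 -0.03991494611497968 r 0.10102891589189815
scene 0.12 -0.0826916814020147 -0.031199186642058105 r 0.11505613487812069
scene 0.13 -0.09253528907320077 -0.02248342716913659 r 0.1290843899310092
shield
[array([0.5004, 0.2484, 0.06  ]), array([0.5599, 0.1817, 0.06  ])] [array([0.4824, 0.1158, 0.004 ]), array([0.4249, 0.182 , 0.004 ])] 0.08938418785395706 0.08767273845177821
span 0.10111593836715951  dir [-0.7564 -0.6541 -0.5538] -139.14797152924643
edge perp dir -48.30240348373156 G -49.00808737471437
scene heel corner [0.5571 0.1864 0.    ] panel far [0.4835 0.1175 0.004 ] [0.424 0.184 0.004]
others: dispenser [0.3879 0.0203 0.1   ] jar [ 0.5622 -0.0065  0.036 ] spool [ 0.7178 -0.0206  0.048 ]
```

The measurements agree with the given sizes. The frame is at about 0.75 rad, and the holder's +x axis points to yaw −143.7°. I'll square the tool to the holder, close the fingers and go round to the far side.

jog_arm(
  motion=[
    {"wz": -0.0175,"gripper": 1},
    {"wz": -0.0175,"gripper": 1},
    {"wz": -0.0175,"gripper": 1},
    {"tx": 0.26,"ty": -0.07,"gripper": 1},
    {"tx": 0.26,"ty": -0.07,"gripper": 1},
    {"tx": 0.26,"ty": -0.07,"gripper": 1},
    {"tx": 0.26,"ty": -0.07,"gripper": 1},
    {"tx": 0.26,"ty": -0.07,"gripper": 1},
    {"tx": 0.26,"ty": -0.07,"gripper": 1},
    {"tx": 0.26,"ty": -0.07,"gripper": 1},
    {"tx": 0.26,"ty": -0.07,"gripper": 1},
    {"tx": 0.26,"ty": -0.07,"gripper": 1},
    {"tx": 0.26,"ty": -0.07,"gripper": 1},
    {"tx": 0.26,"ty": -0.07,"gripper": 1},
    {"tx": 0.26,"ty": -0.07,"gripper": 1},
    {"tx": 0.26,"ty": -0.07,"gripper": 1},
    {"tx": 0.26,"ty": -0.07,"gripper": 1},
    {"tx": 0.26,"ty": -0.07,"gripper": 1},
    {"tx": 0.26,"ty": -0.07,"gripper": 1},
    {"tx": 0.26,"ty": -0.07,"gripper": 1},
  ],
)

```text
invalid input at $.motion[0]: expected keys tx, ty, tz, wx, wy, wz, gripper
```

jog_arm(
  motion=[
    {"wy": -0.021,"gripper": 1},
    {"wy": -0.021,"gripper": 1},
    {"wy": -0.021,"gripper": 1},
    {"wy": -0.021,"gripper": 1},
    {"gripper": 1},
    {"gripper": 1},
  ],
)

```text
invalid input at $.motion[0]: expected keys tx, ty, tz, wx, wy, wz, gripper
```

```bash
cat >> h.py <<'E'
from scipy.spatial.transform import Rotation as R
HC=np.array([.535,-.218,0]); EX=np.array([-.8054,-.5927,0]); EY=np.array([.5927,-.8054,0])
def loc(s):
    p=s["position"]-HC; M=R.from_quat(np.roll(s["ee_rot"],-1)).as_matrix()
    z=M[:,2]; return p@EX,p@EY,p[2],np.degrees(np.arctan2(z@EX,-z[2])),np.degrees(z@EY),np.degrees(np.arctan2(M[1,0],M[0,0])),M
def show():
    from bench import manip
    s=manip.state(); l=loc(s); print("t",s["time"],"local",np.round(l[:3],4),"tilt",np.round(l[3:6],1),"pos",s["position"].round(4),"F",s["wrist_force"].round(1),"q",s["qpos"].round(2),"w",s["gripper_width"]); return s
E
python3 -c "
from h import *;show()"
```

```text
t 0.1 local [0.5356 0.1931 0.2305] tilt [-0.  -0.1 17.5] pos [ 0.2181 -0.691   0.2305] F [ 0.5 -0.2  0.2] q [ 1.19  0.6  -0.    1.6   0.    0.94 -0.08] w 0.08537090360820458
```

All keys are needed in every row.

jog_arm(
  motion=[
    {"tx": 0,"ty": 0,"tz": 0,"wx": 0,"wy": 0,"wz": -0.0175,"gripper": 1},
    {"tx": 0,"ty": 0,"tz": 0,"wx": 0,"wy": 0,"wz": -0.0175,"gripper": 1},
    {"tx": 0,"ty": 0,"tz": 0,"wx": 0,"wy": 0,"wz": -0.0175,"gripper": 1},
    {"tx": 0.26,"ty": -0.07,"tz": 0,"wx": 0,"wy": 0,"wz": 0,"gripper": 1},
    {"tx": 0.26,"ty": -0.07,"tz": 0,"wx": 0,"wy": 0,"wz": 0,"gripper": 1},
    {"tx": 0.26,"ty": -0.07,"tz": 0,"wx": 0,"wy": 0,"wz": 0,"gripper": 1},
    {"tx": 0.26,"ty": -0.07,"tz": 0,"wx": 0,"wy": 0,"wz": 0,"gripper": 1},
    {"tx": 0.26,"ty": -0.07,"tz": 0,"wx": 0,"wy": 0,"wz": 0,"gripper": 1},
    {"tx": 0.26,"ty": -0.07,"tz": 0,"wx": 0,"wy": 0,"wz": 0,"gripper": 1},
    {"tx": 0.26,"ty": -0.07,"tz": 0,"wx": 0,"wy": 0,"wz": 0,"gripper": 1},
    {"tx": 0.26,"ty": -0.07,"tz": 0,"wx": 0,"wy": 0,"wz": 0,"gripper": 1},
    {"tx": 0.26,"ty": -0.07,"tz": 0,"wx": 0,"wy": 0,"wz": 0,"gripper": 1},
    {"tx": 0.26,"ty": -0.07,"tz": 0,"wx": 0,"wy": 0,"wz": 0,"gripper": 1},
    {"tx": 0.26,"ty": -0.07,"tz": 0,"wx": 0,"wy": 0,"wz": 0,"gripper": 1},
    {"tx": 0.26,"ty": -0.07,"tz": 0,"wx": 0,"wy": 0,"wz": 0,"gripper": 1},
    {"tx": 0.26,"ty": -0.07,"tz": 0,"wx": 0,"wy": 0,"wz": 0,"gripper": 1},
    {"tx": 0.26,"ty": -0.07,"tz": 0,"wx": 0,"wy": 0,"wz": 0,"gripper": 1},
    {"tx": 0.26,"ty": -0.07,"tz": 0,"wx": 0,"wy": 0,"wz": 0,"gripper": 1},
    {"tx": 0.26,"ty": -0.07,"tz": 0,"wx": 0,"wy": 0,"wz": 0,"gripper": 1},
    {"tx": 0.26,"ty": -0.07,"tz": 0,"wx": 0,"wy": 0,"wz": 0,"gripper": 1},
  ],
)

```text
time: 2.1
position: [0.6464, -0.1527, 0.2309]
ee_rot: [-0.0, 0.95, 0.313, -0.0]
wrist_force: [1.4, -0.3, -0.8]
gripper_width: -0.0001
grip_force: 0.0
```

jog_arm(
  motion=[
    {"tx": 0.26,"ty": -0.07,"tz": 0,"wx": 0,"wy": -0.021,"wz": 0,"gripper": 1},
    {"tx": 0,"ty": 0,"tz": 0,"wx": 0,"wy": -0.021,"wz": 0,"gripper": 1},
    {"tx": 0,"ty": 0,"tz": 0,"wx": 0,"wy": -0.021,"wz": 0,"gripper": 1},
    {"tx": 0,"ty": 0,"tz": 0,"wx": 0,"wy": -0.021,"wz": 0,"gripper": 1},
    {"tx": 0,"ty": 0,"tz": 0,"wx": 0,"wy": 0,"wz": 0,"gripper": 1},
    {"tx": 0,"ty": 0,"tz": 0,"wx": 0,"wy": 0,"wz": 0,"gripper": 1},
  ],
)

```text
time: 2.7
position: [0.671, -0.1219, 0.2298]
ee_rot: [0.081, 0.917, 0.302, -0.248]
wrist_force: [-0.8, -1.4, -0.0]
gripper_width: -0.0002
grip_force: 0.0
```

```bash
python3 -c "
from h import *;show()"
```

```text
t 2.7 local [-0.1665  0.0032  0.2298] tilt [30.2  0.  36.5] pos [ 0.671  -0.1219  0.2298] F [-0.8 -1.4 -0. ] q [-0.05  0.74  0.02  1.43  0.28  1.42 -1.07] w -0.00021571854072287823
```

jog_arm(
  motion=[
    {"tx": 0.05,"ty": 0,"tz": 0.235,"wx": 0,"wy": 0,"wz": 0,"gripper": 1},
    {"tx": 0.05,"ty": 0,"tz": 0.235,"wx": 0,"wy": 0,"wz": 0,"gripper": 1},
    {"tx": 0.05,"ty": 0,"tz": 0.235,"wx": 0,"wy": 0,"wz": 0,"gripper": 1},
    {"tx": 0.05,"ty": 0,"tz": 0.235,"wx": 0,"wy": 0,"wz": 0,"gripper": 1},
    {"tx": 0.05,"ty": 0,"tz": 0.235,"wx": 0,"wy": 0,"wz": 0,"gripper": 1},
    {"tx": -0.07,"ty": 0,"tz": 0,"wx": 0,"wy": 0,"wz": 0,"gripper": 1},
    {"tx": -0.07,"ty": 0,"tz": 0,"wx": 0,"wy": 0,"wz": 0,"gripper": 1},
    {"tx": -0.07,"ty": 0,"tz": 0,"wx": 0,"wy": 0,"wz": 0,"gripper": 1},
    {"tx": 0,"ty": 0,"tz": 0,"wx": 0,"wy": 0,"wz": 0,"gripper": 1},
  ],
)

```text
time: 3.6
position: [0.604, -0.1739, 0.0794]
ee_rot: [0.082, 0.918, 0.301, -0.246]
wrist_force: [0.6, 0.2, 0.1]
gripper_width: 0.0
grip_force: 0.0
```

Run:
```python
from h import *
from bench import eyes; import cv2
s=show()
c=eyes.camera("scene")["image"]; t=eyes.camera("top")["image"]
z=lambda im,x,y: cv2.resize(im[y:y+120,x:x+100],None,fx=4,fy=4,interpolation=cv2.INTER_CUBIC)
cv2.imwrite("pics/pre.png",np.hstack([z(c,185,190),z(t,350,205)]))
```

```text
t 3.6 local [-0.0817  0.0054  0.0794] tilt [30.1  0.1 36.2] pos [ 0.604  -0.1739  0.0794] F [0.6 0.2 0.1] q [ 0.01  0.83  0.03  1.69  0.33  1.07 -1.13] w 1.0235593068630492e-05
```

View pics/pre.png

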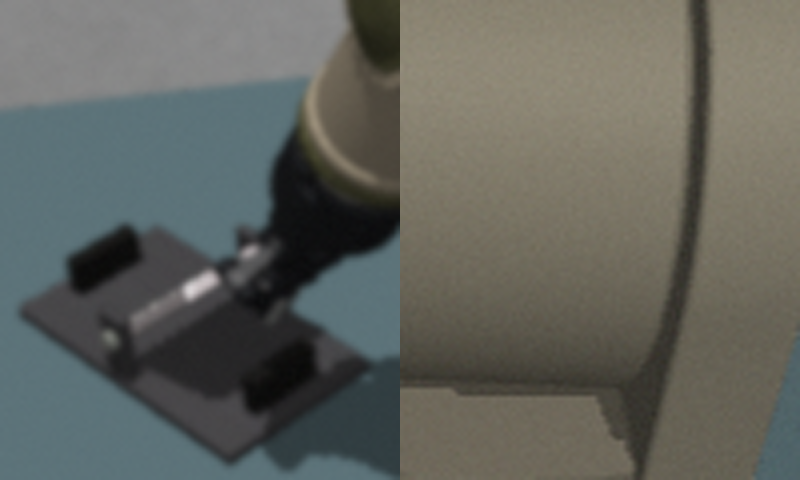

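The fingertips sit at the middle of the free edge. Now I'll work out the arc rows.

```bash
cat > arc.py <<'E'
from h import *
def tcp(phi):
    u=np.array([-np.cos(phi),np.sin(phi)]); w=np.array([-np.sin(phi),-np.cos(phi)]); H=np.array([0,.04])
    t=np.radians(30)*max(0,min(1,(np.pi/2-phi)/.82)); d=np.array([np.sin(t),-np.cos(t)]); n=np.array([np.cos(t),np.sin(t)])
    if phi<=np.pi/2: return H+.092*u+.001*w+.015*d-.011*n,t   # 3 mm beyond the face
    return H+.077*u+.001*w-.011*n,t
def rows(phis,p,t):
    for f in phis:
        q,t2=tcp(f); dlt=q-p; d=np.array([np.sin(t),-np.cos(t)]); n=np.array([np.cos(t),np.sin(t)])
        print(round(f,2),q.round(3),"tx %.3f tz %.3f wy %.4f"%(-dlt@n/.15,dlt@d/.15,-(t2-t)/2/np.pi)); p,t=q,t2
E
python3 - <<'E'
from arc import *
rows(np.r_[.75:1.56:9j,np.pi/2+.0001,1.7:3.14:14j,3.1416],np.array([-.0817,.0794]),np.radians(30.1))
E
```

```text
0.75 [-0.07   0.083] tx -0.081 tz 0.015 wy 0.0003
0.85 [-0.065  0.09 ] tx -0.054 tz -0.021 wy 0.0102
0.95 [-0.059  0.096] tx -0.054 tz -0.019 wy 0.0103
1.05 [-0.052  0.102] tx -0.055 tz -0.016 wy 0.0103
1.16 [-0.045  0.106] tx -0.055 tz -0.014 wy 0.0103
1.26 [-0.037  0.11 ] tx -0.055 tz -0.012 wy 0.0103
1.36 [-0.029  0.113] tx -0.056 tz -0.010 wy 0.0103
1.46 [-0.021  0.116] tx -0.056 tz -0.007 wy 0.0103
1.56 [-0.013  0.117] tx -0.056 tz -0.005 wy 0.0103
1.57 [-0.012  0.117] tx -0.006 tz -0.001 wy 0.0011
1.7 [-0.002  0.116] tx -0.066 tz 0.003 wy -0.0000
1.81 [0.006 0.115] tx -0.056 tz 0.010 wy -0.0000
1.92 [0.015 0.113] tx -0.055 tz 0.016 wy -0.0000
2.03 [0.022 0.109] tx -0.053 tz 0.022 wy -0.0000
2.14 [0.03  0.105] tx -0.050 tz 0.027 wy -0.0000
2.25 [0.037 0.1  ] tx -0.046 tz 0.033 wy -0.0000
2.36 [0.043 0.095] tx -0.043 tz 0.038 wy -0.0000
2.48 [0.049 0.088] tx -0.038 tz 0.042 wy -0.0000
2.59 [0.054 0.081] tx -0.033 tz 0.046 wy -0.0000
2.7 [0.058 0.074] tx -0.028 tz 0.050 wy -0.0000
2.81 [0.061 0.066] tx -0.022 tz 0.052 wy -0.0000
2.92 [0.064 0.058] tx -0.016 tz 0.054 wy -0.0000
3.03 [0.065 0.05 ] tx -0.010 tz 0.056 wy -0.0000
3.14 [0.066 0.041] tx -0.004 tz 0.057 wy -0.0000
3.14 [0.066 0.041] tx -0.000 tz 0.001 wy -0.0000
```

jog_arm(
  motion=[
    {"tx": -0.08,"ty": 0,"tz": 0.015,"wx": 0,"wy": 0,"wz": 0,"gripper": 1},
    {"tx": -0.054,"ty": 0,"tz": -0.021,"wx": 0,"wy": 0.01,"wz": 0,"gripper": 1},
    {"tx": -0.054,"ty": 0,"tz": -0.019,"wx": 0,"wy": 0.01,"wz": 0,"gripper": 1},
    {"tx": -0.055,"ty": 0,"tz": -0.016,"wx": 0,"wy": 0.01,"wz": 0,"gripper": 1},
    {"tx": -0.055,"ty": 0,"tz": -0.014,"wx": 0,"wy": 0.01,"wz": 0,"gripper": 1},
    {"tx": -0.055,"ty": 0,"tz": -0.012,"wx": 0,"wy": 0.01,"wz": 0,"gripper": 1},
    {"tx": -0.056,"ty": 0,"tz": -0.01,"wx": 0,"wy": 0.01,"wz": 0,"gripper": 1},
    {"tx": -0.056,"ty": 0,"tz": -0.007,"wx": 0,"wy": 0.01,"wz": 0,"gripper": 1},
    {"tx": -0.056,"ty": 0,"tz": -0.005,"wx": 0,"wy": 0.01,"wz": 0,"gripper": 1},
    {"tx": 0,"ty": 0,"tz": 0,"wx": 0,"wy": 0.003,"wz": 0,"gripper": 1},
  ],
)

```text
time: 4.7
position: [0.5466, -0.2146, 0.1149]
ee_rot: [0.001, 0.95, 0.311, -0.003]
wrist_force: [-0.6, -0.3, 0.1]
gripper_width: 0.0005
grip_force: 0.0
```

Run:
```python
from h import *
from bench import eyes; import cv2
s=show()
c=eyes.camera("scene")["image"]
cv2.imwrite("pics/up.png",cv2.resize(c[170:310,160:320],None,fx=4,fy=4,interpolation=cv2.INTER_CUBIC))
```

```text
t 4.7 local [-0.0114  0.0041  0.1149] tilt [ 0.3  0.  36.3] pos [ 0.5466 -0.2146  0.1149] F [-0.6 -0.3  0.1] q [ 0.4   0.59 -0.18  2.01  0.2   0.56 -0.86] w 0.0004553222055105568
```

View pics/up.png

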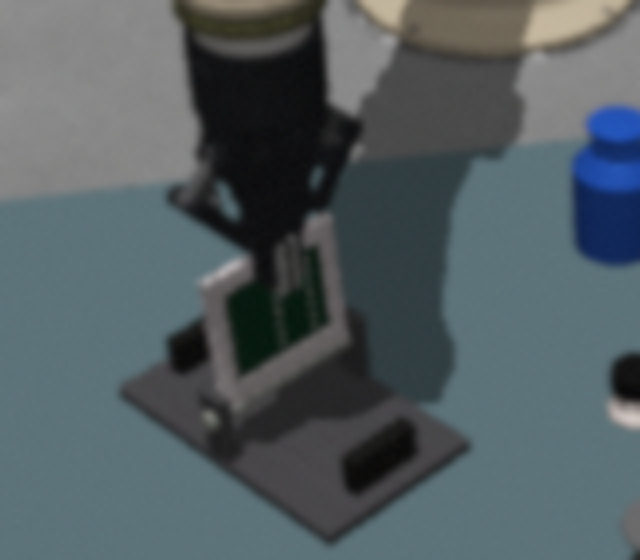

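The frame stands about upright with the fingers on its far-side face, at crop pixel (270,280). I'll carry on over the top and press it flat.

jog_arm(
  motion=[
    {"tx": -0.07,"ty": 0,"tz": 0,"wx": 0,"wy": 0,"wz": 0,"gripper": 1},
    {"tx": -0.056,"ty": 0,"tz": 0.005,"wx": 0,"wy": 0,"wz": 0,"gripper": 1},
    {"tx": -0.055,"ty": 0,"tz": 0.012,"wx": 0,"wy": 0,"wz": 0,"gripper": 1},
    {"tx": -0.053,"ty": 0,"tz": 0.02,"wx": 0,"wy": 0,"wz": 0,"gripper": 1},
    {"tx": -0.05,"ty": 0,"tz": 0.025,"wx": 0,"wy": 0,"wz": 0,"gripper": 1},
    {"tx": -0.046,"ty": 0,"tz": 0.032,"wx": 0,"wy": 0,"wz": 0,"gripper": 1},
    {"tx": -0.043,"ty": 0,"tz": 0.038,"wx": 0,"wy": 0,"wz": 0,"gripper": 1},
    {"tx": -0.038,"ty": 0,"tz": 0.042,"wx": 0,"wy": 0,"wz": 0,"gripper": 1},
    {"tx": -0.033,"ty": 0,"tz": 0.046,"wx": 0,"wy": 0,"wz": 0,"gripper": 1},
    {"tx": -0.028,"ty": 0,"tz": 0.05,"wx": 0,"wy": 0,"wz": 0,"gripper": 1},
    {"tx": -0.022,"ty": 0,"tz": 0.052,"wx": 0,"wy": 0,"wz": 0,"gripper": 1},
    {"tx": -0.016,"ty": 0,"tz": 0.054,"wx": 0,"wy": 0,"wz": 0,"gripper": 1},
    {"tx": -0.01,"ty": 0,"tz": 0.05,"wx": 0,"wy": 0,"wz": 0,"gripper": 1},
    {"tx": 0,"ty": 0,"tz": 0.03,"wx": 0,"wy": 0,"wz": 0,"gripper": 1},
  ],
)

```text
time: 6.15
position: [0.4851, -0.2595, 0.0454]
ee_rot: [0.001, 0.95, 0.312, -0.003]
wrist_force: [-1.3, -0.8, 1.3]
gripper_width: 0.0
grip_force: 0.7
```

```bash
python3 -c "
from h import *;show()"
```

```text
t 6.15 local [0.0648 0.0039 0.0454] tilt [ 0.4 -0.  36.4] pos [ 0.4851 -0.2595  0.0454] F [-1.3 -0.8  1.3] q [ 0.48  0.67 -0.13  2.13  0.26  0.36 -0.81] w 2.992091894004489e-05
```

jog_arm(
  motion=[
    {"tx": 0,"ty": 0,"tz": 0.01,"wx": 0,"wy": 0,"wz": 0,"gripper": 1},
    {"tx": 0,"ty": 0,"tz": 0.01,"wx": 0,"wy": 0,"wz": 0,"gripper": 1},
    {"tx": 0,"ty": 0,"tz": 0,"wx": 0,"wy": 0,"wz": 0,"gripper": 1},
  ],
)

```text
time: 6.45
position: [0.4857, -0.2591, 0.0432]
ee_rot: [0.001, 0.95, 0.313, -0.003]
wrist_force: [-0.2, 0.1, 0.7]
gripper_width: 0.0001
grip_force: 0.0
```

jog_arm(
  motion=[
    {"tx": 0,"ty": 0,"tz": 0.01,"wx": 0,"wy": 0,"wz": 0,"gripper": 1},
    {"tx": 0,"ty": 0,"tz": 0.01,"wx": 0,"wy": 0,"wz": 0,"gripper": 1},
    {"tx": 0,"ty": 0,"tz": 0,"wx": 0,"wy": 0,"wz": 0,"gripper": 1},
  ],
)

```text
time: 6.75
position: [0.4859, -0.2592, 0.0414]
ee_rot: [0.001, 0.95, 0.313, -0.003]
wrist_force: [-2.6, 2.4, 14.2]
gripper_width: -0.0001
grip_force: 7.0
```

The frame has hit its stop: 14 N at z = 41 mm. I'll retreat upward and move over to the shield.

jog_arm(
  motion=[
    {"tx": 0,"ty": 0,"tz": -0.2,"wx": 0,"wy": 0,"wz": 0,"gripper": 1},
    {"tx": 0,"ty": 0,"tz": -0.32,"wx": 0,"wy": 0,"wz": 0,"gripper": 1},
    {"tx": 0,"ty": 0,"tz": -0.32,"wx": 0,"wy": 0,"wz": 0,"gripper": 1},
    {"tx": 0,"ty": 0,"tz": -0.32,"wx": 0,"wy": 0,"wz": 0,"gripper": 1},
    {"tx": 0,"ty": 0,"tz": -0.15,"wx": 0,"wy": 0,"wz": -0.014,"gripper": 1},
    {"tx": 0.19,"ty": -0.2,"tz": 0,"wx": 0,"wy": 0,"wz": 0,"gripper": 1},
    {"tx": 0.19,"ty": -0.2,"tz": 0,"wx": 0,"wy": 0,"wz": 0,"gripper": 1},
    {"tx": 0.19,"ty": -0.2,"tz": 0,"wx": 0,"wy": 0,"wz": 0,"gripper": 1},
    {"tx": 0.19,"ty": -0.2,"tz": 0,"wx": 0,"wy": 0,"wz": 0,"gripper": 1},
    {"tx": 0.19,"ty": -0.2,"tz": 0,"wx": 0,"wy": 0,"wz": 0,"gripper": 1},
    {"tx": 0.19,"ty": -0.2,"tz": 0,"wx": 0,"wy": 0,"wz": 0,"gripper": 1},
    {"tx": 0.19,"ty": -0.2,"tz": 0,"wx": 0,"wy": 0,"wz": 0,"gripper": 1},
    {"tx": 0.19,"ty": -0.2,"tz": 0,"wx": 0,"wy": 0,"wz": 0,"gripper": 1},
    {"tx": 0.19,"ty": -0.2,"tz": 0,"wx": 0,"wy": 0,"wz": 0,"gripper": 1},
    {"tx": 0.19,"ty": -0.2,"tz": 0,"wx": 0,"wy": 0,"wz": 0,"gripper": 1},
    {"tx": 0.19,"ty": -0.2,"tz": 0,"wx": 0,"wy": 0,"wz": 0,"gripper": 1},
    {"tx": 0,"ty": 0,"tz": 0,"wx": 0,"wy": 0,"wz": 0,"gripper": 1},
  ],
)

```text
time: 8.45
position: [0.5025, 0.203, 0.2354]
ee_rot: [-0.001, 0.934, 0.358, -0.002]
wrist_force: [-0.5, -0.6, -0.1]
gripper_width: 0.0001
grip_force: 0.0
```

Run:
```python
from h import *
from bench import eyes; import cv2
s=show()
c=eyes.camera("scene")["image"]
cv2.imwrite("pics/mid.png",cv2.resize(c[170:320,170:430],None,fx=3,fy=3,interpolation=cv2.INTER_CUBIC))
p=np.array([.751,.660]); q=s["position"][:2]-[.530,.215]; print("u",q@p,"v",q@[.660,-.751])
```

```text
t 8.45 local [-0.2233 -0.3584  0.2354] tilt [ 0.2 -0.1 41.9] pos [0.5025 0.203  0.2354] F [-0.5 -0.6 -0.1] q [-0.22  0.4  -0.36  2.    0.19  0.78 -1.53] w 7.140223723078321e-05
u -0.02856877463582129 v -0.009197052189142314
```

View pics/mid.png

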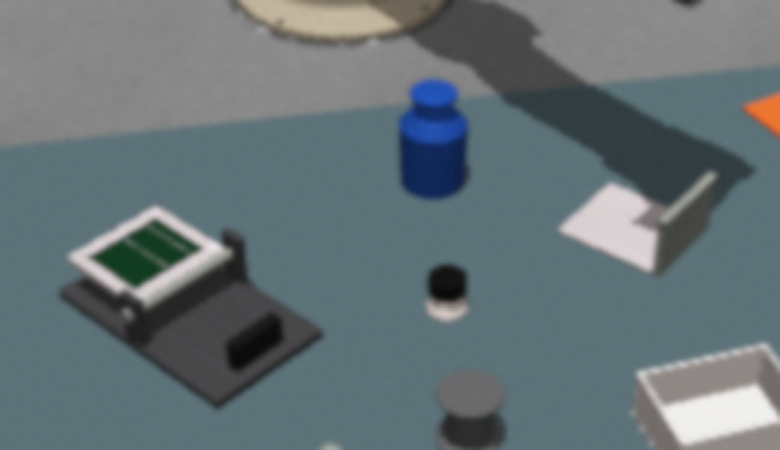

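The frame lies flat on the +x side, at crop pixel (150,255), and nothing else has moved. Next I'll go down over the panel in front of the foot and push.

jog_arm(
  motion=[
    {"tx": -0.06,"ty": 0.06,"tz": 0,"wx": 0,"wy": 0,"wz": 0,"gripper": 1},
    {"tx": 0,"ty": 0,"tz": 0.31,"wx": 0,"wy": 0,"wz": 0,"gripper": 1},
    {"tx": 0,"ty": 0,"tz": 0.31,"wx": 0,"wy": 0,"wz": 0,"gripper": 1},
    {"tx": 0,"ty": 0,"tz": 0.31,"wx": 0,"wy": 0,"wz": 0,"gripper": 1},
    {"tx": 0,"ty": 0,"tz": 0.31,"wx": 0,"wy": 0,"wz": 0,"gripper": 1},
    {"tx": 0,"ty": 0,"tz": 0,"wx": 0,"wy": 0,"wz": 0,"gripper": 1},
    {"tx": 0.04,"ty": 0,"tz": 0,"wx": 0,"wy": 0,"wz": 0,"gripper": 1},
    {"tx": 0.04,"ty": 0,"tz": 0,"wx": 0,"wy": 0,"wz": 0,"gripper": 1},
    {"tx": 0.04,"ty": 0,"tz": 0,"wx": 0,"wy": 0,"wz": 0,"gripper": 1},
    {"tx": 0.04,"ty": 0,"tz": 0,"wx": 0,"wy": 0,"wz": 0,"gripper": 1},
    {"tx": 0.04,"ty": 0,"tz": 0,"wx": 0,"wy": 0,"wz": 0,"gripper": 1},
  ],
)

```text
time: 9.6
position: [0.5246, 0.2031, 0.0502]
ee_rot: [0.001, 0.935, 0.354, -0.002]
wrist_force: [-1.5, -1.0, 1.3]
gripper_width: -0.0005
grip_force: 0.7
```

Run:
```python
from h import *
from bench import eyes; import cv2
s=show()
c=eyes.camera("scene")["image"]
cv2.imwrite("pics/push.png",cv2.resize(c[150:290,320:460],None,fx=4,fy=4,interpolation=cv2.INTER_CUBIC))
p=np.array([.751,.660]); q=s["position"][:2]-[.530,.215]; print("u",q@p,"v",q@[.660,-.751])
```

```text
t 9.6 local [-0.2412 -0.3453  0.0502] tilt [ 0.3  0.  41.4] pos [0.5246 0.2031 0.0502] F [-1.5 -1.   1.3] q [-0.32  0.68 -0.22  2.09  0.35  0.41 -1.67] w -0.0004601342724402581
u -0.011917345842395028 v 0.005376065837868981
```

View pics/push.png

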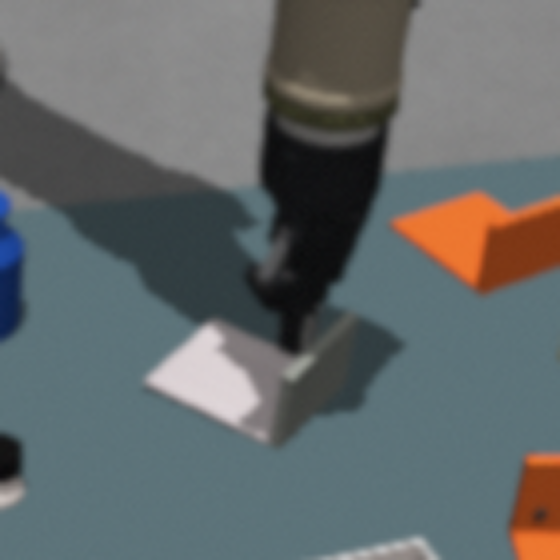

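The fingers bear on the upper part of the foot's inner face at about 1.8 N, and the shield is starting to tip. I'll continue.

jog_arm(
  motion=[
    {"tx": 0.04,"ty": 0,"tz": 0,"wx": 0,"wy": 0,"wz": 0,"gripper": 1},
    {"tx": 0.04,"ty": 0,"tz": 0.005,"wx": 0,"wy": 0,"wz": 0,"gripper": 1},
    {"tx": 0.04,"ty": 0,"tz": 0.007,"wx": 0,"wy": 0,"wz": 0,"gripper": 1},
    {"tx": 0.04,"ty": 0,"tz": 0.01,"wx": 0,"wy": 0,"wz": 0,"gripper": 1},
    {"tx": 0.04,"ty": 0,"tz": 0.01,"wx": 0,"wy": 0,"wz": 0,"gripper": 1},
    {"tx": 0.04,"ty": 0,"tz": 0,"wx": 0,"wy": 0,"wz": 0,"gripper": 1},
    {"tx": 0.02,"ty": 0,"tz": 0,"wx": 0,"wy": 0,"wz": 0,"gripper": 1},
    {"tx": 0,"ty": 0,"tz": 0,"wx": 0,"wy": 0,"wz": 0,"gripper": 1},
    {"tx": 0,"ty": 0,"tz": 0,"wx": 0,"wy": 0,"wz": 0,"gripper": 1},
    {"tx": 0,"ty": 0,"tz": 0,"wx": 0,"wy": 0,"wz": 0,"gripper": 1},
  ],
)

```text
time: 10.65
position: [0.5527, 0.2284, 0.0439]
ee_rot: [0.001, 0.935, 0.354, -0.003]
wrist_force: [0.3, 0.2, 0.4]
gripper_width: -0.0002
grip_force: 0.0
```

Run:
```python
from h import *
from bench import eyes; import cv2
s=show()
c=eyes.camera("scene")["image"]
cv2.imwrite("pics/tip.png",cv2.resize(c[150:290,320:460],None,fx=4,fy=4,interpolation=cv2.INTER_CUBIC))
p=np.array([.751,.660]); q=s["position"][:2]-[.530,.215]; print("u",q@p,"v",q@[.660,-.751])
```

```text
t 10.65 local [-0.2788 -0.349   0.0439] tilt [ 0.4  0.  41.5] pos [0.5527 0.2284 0.0439] F [0.3 0.2 0.4] q [-0.34  0.71 -0.23  2.01  0.34  0.46 -1.67] w -0.00015113830582146677
u 0.02588577227838718 v 0.004950706743487287
```

View pics/tip.png

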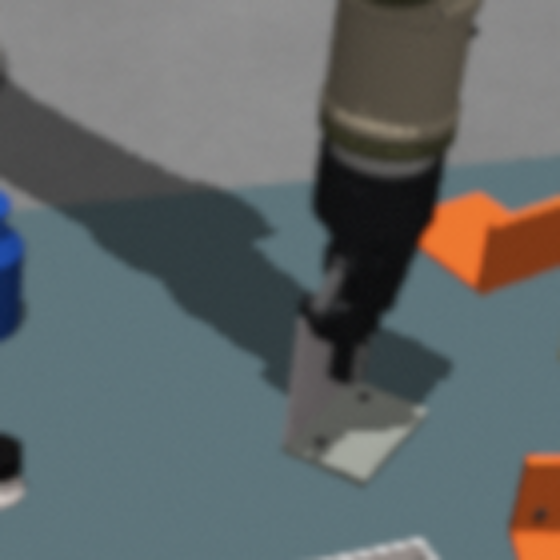

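The shield stands on its foot with no contact force. I'll retreat straight up and verify.

jog_arm(
  motion=[
    {"tx": 0,"ty": 0,"tz": -0.1,"wx": 0,"wy": 0,"wz": 0,"gripper": 1},
    {"tx": 0,"ty": 0,"tz": -0.2,"wx": 0,"wy": 0,"wz": 0,"gripper": 1},
    {"tx": 0,"ty": 0,"tz": -0.3,"wx": 0,"wy": 0,"wz": 0,"gripper": 1},
    {"tx": 0,"ty": 0,"tz": -0.3,"wx": 0,"wy": 0,"wz": 0,"gripper": 1},
    {"tx": 0,"ty": 0,"tz": -0.3,"wx": 0,"wy": 0,"wz": 0,"gripper": 1},
    {"tx": 0,"ty": 0,"tz": -0.3,"wx": 0,"wy": 0,"wz": 0,"gripper": 1},
    {"tx": 0,"ty": 0,"tz": 0,"wx": 0,"wy": 0,"wz": 0,"gripper": 1},
    {"tx": 0,"ty": 0,"tz": 0,"wx": 0,"wy": 0,"wz": 0,"gripper": 1},
  ],
)

```text
time: 11.5
position: [0.5542, 0.2293, 0.2711]
ee_rot: [0.001, 0.935, 0.354, -0.001]
wrist_force: [-0.1, -0.3, -1.2]
gripper_width: 0.0
grip_force: 0.0
```

Run:
```python
from h import *
from bench import eyes; import cv2
show()
c=eyes.camera("scene")["image"]
cv2.imwrite("pics/end.png",cv2.resize(c[160:340,90:520],(774,324),interpolation=cv2.INTER_CUBIC))
```

```text
t 11.5 local [-0.2806 -0.3489  0.2711] tilt [ 0.2  0.1 41.4] pos [0.5542 0.2293 0.2711] F [-0.1 -0.3 -1.2] q [-0.23  0.43 -0.36  1.83  0.19  0.92 -1.53] w 4.204048627921675e-05
```

View pics/end.png

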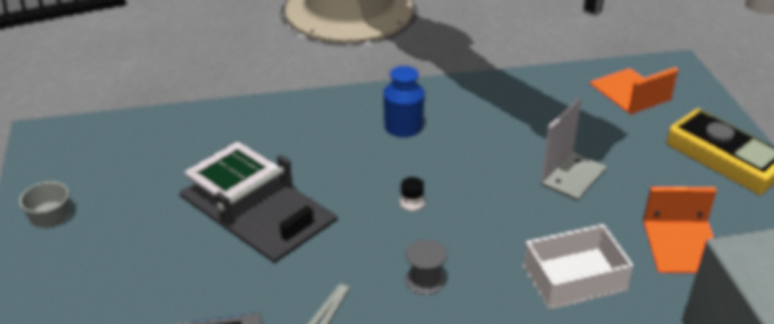

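The final picture shows the frame flat near (235,170), the shield standing near (570,165), and the bystanders where they were.

```bash
python3 -c "
from bench import manip; print(manip.job_done())"
```

```text
the job is handed in; nothing more can be done
None
```

I handed the job in at about 11.6 s: the frame is pressed flat on the other side of its holder, the heat shield stands on its foot about where it lay, and nothing else visibly moved; no verdict came back.

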